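# Take a well depth with the bench gauge and lock it

## Robot

A 6-joint arm with a two-finger parallel gripper is mounted at the origin on a cart in front of the work surface, level with it; the furniture and walls round the work are solid. World frame = base frame: x ahead of the robot, y to its left, z up, the work surface at z = 0. Lengths are in m, angles in rad, forces in N, time in s.
With the tool pointing down it reaches from about 0.3 to 0.775 m from the base axis. Payload 14.6 kg.
Tool frame: the origin (TCP) lies on the front face of the gripper's body, between the roots of the fingers; the fingertips stand 97 mm ahead of it and the grasp point (between the pads) lies 78 mm ahead of it; z points along the fingers, y is the line along which they close (so a half turn about z gives the same grasp; the last joint's range is limited). The gripper opens to 94 mm and grips with 3 to 60 N. Pads are 16 mm wide; open, the fingers measure 119 mm over their backs; the gripper's body (75 mm by 177 mm) begins 78 mm behind the grasp point.
Start: joints at [-1.183, 0.3, 1.521, -0, 1.321, -0.067], TCP at [0.242, -0.494, 0.303] pointing down, gripper open.
Joint ranges: [-3.03, 3.03], [-0.79, 2.21], [0.23, 2.52], [-1.04, 4.18], [0, 3.07], [-2.55, 2.55]. Speed limits (rad/s): [2.22, 2.22, 2.57, 3.14, 3.14, 3.14].

## Interface

Orientations are given as a 3x3 rotation matrix whose columns are the frame's x, y, z axes.
In Python, from station import telemetry, imaging, env gives the robot as it stands.
- The arm moves only by the tool apply_moves, never from a script. Its argument "rows" is a list of rows, each a list of 4 numbers: the shift along the world's x, y, z in m, then the turn about the world's z in degrees. In form: [[x, y, z, turn], ...]. A call has 1 to 10 rows; each row shifts and turns the commanded pose from where the row before left it; what a row does not reach is not made up. A row lasts 1/10 s, in which the tool goes at most 50 mm and 8.59 degrees, less where a joint would pass 70% of its speed; a pose out of reach is approached as far as the arm can. A call with a gripper value outside its range is refused whole. "jaw" is the opening, from 0 (shut) to 1 (fully open), set as the call begins (left out, the last holds). The fingers move at their own pace and stop on an object; "newtons" is the grip in N (left out, the last holds). Time passes only in rows, so rows that do not move let the fingers close. It gives the time, the measured TCP pose, the force, the opening and the grip force at its end, in the units of the state.
- telemetry.read_state(): the state, without advancing time (a new reading comes with each control period).
- imaging.get_image(name): name is "scene" or "top" or "wrist"; returns a dict with "img" (400x640x3 uint8, red, green, blue), "range_z" (400x640 float32, m along the optical axis (not along the pixel's ray), 0 where there is no reading), "camera_matrix" (3x3 intrinsics, pixels), "world_from_camera" (4x4, takes a point from camera to world coordinates); the wrist camera has in their place "T_tool_cam" (4x4, takes a point from camera to tool coordinates, whose origin is the TCP and whose axes are the flange's). Camera axes: x right, y down, z forward; pixel columns grow to the right and rows downward; lengths in m; the calibration is good to about 2 mm. A picture is of the moment at which its call begins: read the wrist's pose just before it.
- env.sign_off(): hands the job in; it is judged then, once.
The state is a dict: "time_s": time; "q": joint angles; "joint_vel": joint speeds; "effort": joint torques, N m; "tcp_pos": TCP position; "orientation": TCP orientation; "ft_force": force on the tool from outside, world axes, zero at the start; "torque": the same for the moment, N m; "gripper_width": finger opening in m; "grip_force": force on a finger pad.
Only numpy, scipy, OpenCV 4.12 (cv2) and the standard library are available. Lean on these libraries where they do the work, as an engineer would, in place of code of your own. Each camera call takes 0.05 s, during which the arm holds its last target. There are 200 camera calls.

## Task

Take the depth of the well on the bench depth gauge: by its bar handle, lower the spindle until the sprung tip bears on the bottom of the well with about 5 N (never as much as 12 N), and while holding it there turn the bar clockwise to its stop so that the slide is locked at that height. Let go and leave the reading standing, without disturbing the things around the gauge.

Things in the scene. Friction and masses are not known exactly. Their poses are not given: they have to be found in the camera images.
- gauge: fixed bench depth gauge: white base 170 x 100 x 20 mm, steel column at the back, and an arm with a dark round guide head (40 mm across, 109 to 147 mm above the worktop) in which an upright spindle slides. No fixed part is higher than 152 mm. Origin on the worktop on the spindle axis; z up, x from the spindle towards the column
- well_rim (a point): centre of the mouth of the open aluminium well under the guide head, on the spindle axis: 62 mm outside, 34 mm bore, rim 75 mm above the worktop. Its bottom is fixed and hard; how deep it lies is not reported and differs each time: anywhere from 24 to 50 mm above the worktop
- bar_grip (a point): centre of the black bar handle on top of the spindle: 50 mm long (x of this point), 14 mm thick (y; pinch here), 26 mm high, with a collar 24 mm wide right under it (13 to 21 mm below this point). On the spindle axis, 261 mm above the worktop when parked; it goes down and turns with the handle
- spindle (a joint): how far the spindle is lowered (m): 0 parked (tip 90 mm above the worktop), 0.085 at most. Unlocked, it rises back when let go: its return spring outweighs the moving parts by 0.7 N at the top to 1.7 N at the bottom, plus 0.3 N of friction and a drag of 25 N per m/s; the hand must hold it down against that
- lock_bar (a joint): turn of the bar handle about the spindle axis (rad), growing clockwise seen from above: 0 to 0.15 at the start (unlocked), stop at 1.3. The lock bites from about 0.8 and is tight from 1.0 to the stop; turning takes under 0.3 N m. It then holds the spindle against its springs (the tip may lose about 1 N on letting go) and the bar stays turned
- plunger: sprung brass tip at the lower end of the spindle, 7 mm in diameter; origin at its lowest point. It gives way upward into the spindle: about 1.2 N to start, then 1.5 N per mm, up to 9 mm. So 5 N on the bottom is about 2.5 mm after first touch, and the hand then feels 5 N more than before touching
- petri_dish_1: bystander: clear dish 58 mm across and 13 mm high, loose on the worktop left of the gauge; origin under its centre
- amber_dropper: bystander: dropper bottle 35 mm across, 115 mm high, loose, standing right of the gauge; origin under its centre
- specimen_jar_2: bystander: jar with lid, 45 mm across, 64 mm high, loose, standing at the back left of the gauge; origin under its centre

How it is judged:
On the way, in this order (a step that is already met when the one before it is completed fails the run):
1. the tip bears on the bottom of the well with 2 to 8 N while the bar is still unlocked (under 0.6 rad) (contact force between plunger and anything else between 2 and 8 N and value of joint spindle above 0.03 m and value of joint lock_bar below 0.6 rad), for 0.1 s.
2. the bar is turned past 1.0 rad with the tip still bearing on the bottom (contact force between plunger and anything else above 2 N and value of joint lock_bar above 1 rad), for 0.2 s.
At the end, for the whole second after the job is handed in: the bar stands past 1.0 rad, the spindle stands still by itself and its tip bears on the bottom of the well with 2 to 8 N (all of step 2 and value of joint spindle above 0.03 m and contact force between plunger and anything else below 8 N and velocity of joint spindle between -0.002 and 0.002 m/s); the robot touches nothing.
It fails at once if the tip is pressed with more than 12 N (contact force between plunger and anything else above 12 N).
It fails at once if a bystander is moved more than 30 mm (distance of any of petri_dish_1, amber_dropper, specimen_jar_2 from where it was at the start of the episode above 0.03 m).
It also fails if it takes over 40 s, if anything falls off the work surface, if the arm or the gripper's body presses on something with over 40 N, if the wrist force passes 120 N, or if a joint passes its speed limit or range.

## Working session

There is one attempt and no reset: what is moved stays moved. The work goes in short steps, Python scripts to look and compute and a tool call to move; the robot and the scene stay as the last step left them, time stands still between calls to the robot, and variables do not carry over. Pictures are saved under pics/ and viewed, at most 10 in all, crops included, and the job is handed in when it is done.

Besides the shell and the picture viewer there is one more tool, called after "Request:" as name([rows], argument=value, ...), one row to a line, values as JSON. apply_moves: Moves the arm, as the interface text tells. Its arguments: {"type":"object","properties":{"rows":{"type":"array"},"jaw":{"type":"number"},"newtons":{"type":"number"}},"required":["rows"]}

```bash
mkdir -p pics; python3 - <<'E'
from station import telemetry, imaging
import cv2,numpy as np
s=telemetry.read_state();print(s)
for n in("scene","top"):
    d=imaging.get_image(n);cv2.imwrite(f"pics/{n}.png",d["img"][:,:,::-1]);np.savez(f"{n}.npz",**d)
    print(n,d["camera_matrix"],d["world_from_camera"])
E
```

```text
{'time_s': 0.0, 'q': array([-1.18261652e+00,  3.00451333e-01,  1.52157951e+00, -3.46162217e-05,
        1.32067119e+00, -6.65978263e-02]), 'joint_vel': array([ 0.00065774,  0.00032072,  0.00045291, -0.00068403, -0.00253168,
        0.00111323]), 'effort': array([ 2.17616471e-03, -5.31791389e+01, -3.52732801e+01,  7.08642486e-02,
        2.43728334e-02, -1.34745628e-04]), 'tcp_pos': array([ 0.24153177, -0.49396407,  0.30209777]), 'orientation': array([[ 8.98354966e-01,  4.39270022e-01, -4.50946136e-04],
       [ 4.39270251e-01, -8.98354394e-01,  1.01414053e-03],
       [ 4.03720905e-05, -1.10914541e-03, -9.99999384e-01]]), 'ft_force': array([-0.08680043,  0.05594699,  0.01135555]), 'torque': array([ 0.0280038 , -0.02065184, -0.03089564]), 'grip_force': 0.0, 'gripper_width': 0.09394493853258308}
scene [[518.41191451   0.         318.44965408]
 [  0.         518.41191451 198.86829826]
 [  0.           0.           1.        ]] [[-0.84419707 -0.37601954  0.38202176  0.12562961]
 [-0.53601124  0.58575521 -0.60793321  0.40878008]
 [ 0.00482353 -0.71798339 -0.69604353  0.82171761]
 [ 0.          0.          0.          1.        ]]
top [[424.01333546   0.         321.66620429]
 [  0.         424.01333546 198.23077543]
 [  0.           0.           1.        ]] [[ 0.00666965 -0.99492025  0.10044508  0.37672021]
 [-0.99994396 -0.00580981  0.0088504  -0.15067947]
 [-0.00822188 -0.10049848 -0.99490324  1.03335496]
 [ 0.          0.          0.          1.        ]]
```

View pics/scene.png

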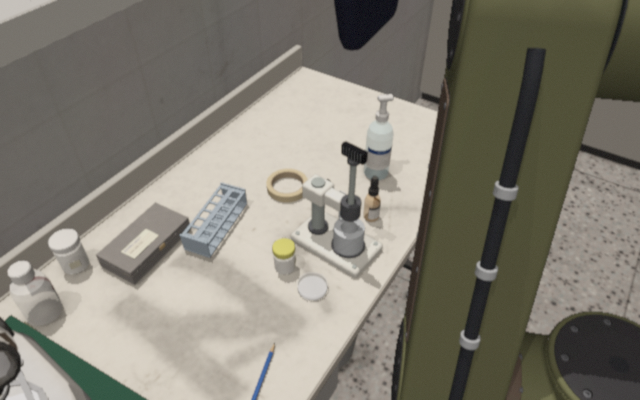

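View pics/top.png

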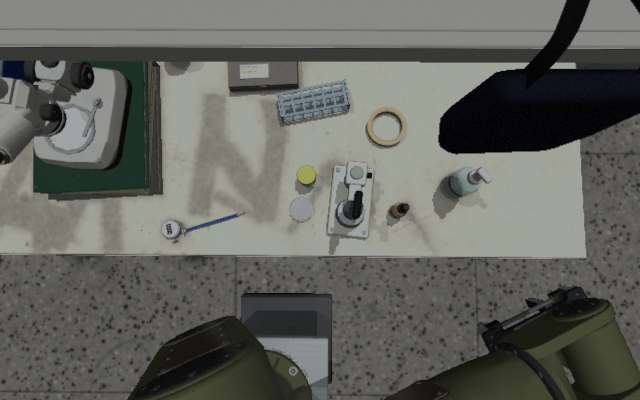

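The scene view has the handle at about (354,153). The top view has it at about (356,203), with the bar running roughly along world x, the dropper at (400,210), the dish at (301,209) and the jar at (306,175). I'll use the depth image to locate the handle.

```bash
python3 - <<'E'
import numpy as np,cv2
for n in("top","scene"):
    d=np.load(n+".npz");K=d["camera_matrix"];T=d["world_from_camera"];Z=d["range_z"]
    v,u=np.mgrid[:400,:640]
    P=np.stack([(u-K[0,2])/K[0,0]*Z,(v-K[1,2])/K[1,1]*Z,Z],-1)@T[:3,:3].T+T[:3,3]
    g=(Z>0)&(P[...,0]>.25)&(P[...,0]<.62)&(abs(P[...,1]+.23)<.1)
    for lo,hi in((.235,.3),(.266,.29),(.13,.155),(.1,.15),(.06,.08),(.012,.026)):
        m=g&(P[...,2]>lo)&(P[...,2]<hi)
        if n=="scene" and lo<.1: m&=True
        Q=P[m]
        if len(Q)<5: continue
        r=cv2.minAreaRect(Q[:,:2].astype(np.float32)*1000)
        print(n,lo,hi,len(Q),Q.mean(0).round(4),np.percentile(Q,[2,98],axis=0).round(3).tolist(),np.round(r[0],1),np.round(r[1],1),round(r[2],1))
    i=d["img"]
    c=i[170:250,300:420] if n=="top" else i[130:270,290:400]
    cv2.imwrite(f"pics/{n}_c.png",cv2.resize(c[:,:,::-1],None,fx=5 if n=="top" else 4,fy=5 if n=="top" else 4,interpolation=2))
E
```

```text
top 0.235 0.3 260 [ 0.4427 -0.2069  0.2699] [[0.419, -0.217, 0.247], [0.466, -0.198, 0.277]] [ 442.7 -207.7] [48.8 22.4] 1.5
top 0.266 0.29 214 [ 0.4432 -0.2075  0.2737] [[0.42, -0.215, 0.269], [0.467, -0.2, 0.277]] [ 443.2 -207.9] [15.  49.6] 83.7
top 0.13 0.155 754 [ 0.501  -0.2121  0.1456] [[0.429, -0.242, 0.133], [0.544, -0.192, 0.154]] [ 484.1 -217.3] [ 55.1 122.7] 84.3
top 0.1 0.15 713 [ 0.4935 -0.219   0.141 ] [[0.427, -0.325, 0.11], [0.544, -0.191, 0.15]] [ 481.7 -261.1] [141.2 123. ] 86.4
top 0.06 0.08 310 [ 0.4371 -0.2209  0.0735] [[0.415, -0.323, 0.061], [0.467, -0.179, 0.079]] [ 439.8 -252.9] [152.1  58.9] 86.7
top 0.012 0.026 1734 [ 0.4704 -0.2109  0.0201] [[0.389, -0.306, 0.015], [0.617, -0.159, 0.025]] [ 502.9 -240.4] [168.8 236.4] 89.2
scene 0.235 0.3 468 [ 0.4411 -0.2048  0.2634] [[0.419, -0.214, 0.242], [0.467, -0.199, 0.276]] [ 443.4 -206.7] [18.9 49.8] 87.2
scene 0.266 0.29 222 [ 0.4412 -0.2066  0.2722] [[0.419, -0.215, 0.266], [0.466, -0.2, 0.276]] [ 443.1 -208.9] [14.8 49. ] 83.4
scene 0.13 0.155 1068 [ 0.4856 -0.208   0.1437] [[0.425, -0.235, 0.131], [0.542, -0.191, 0.153]] [ 483.5 -218.3] [ 56.9 123.2] 83.6
scene 0.1 0.15 1382 [ 0.4791 -0.2102  0.1353] [[0.424, -0.321, 0.107], [0.543, -0.191, 0.149]] [ 481.3 -261.5] [141.1 123.6] 86.2
scene 0.06 0.08 752 [ 0.4504 -0.2198  0.0713] [[0.414, -0.321, 0.061], [0.524, -0.179, 0.079]] [ 447.6 -243.5] [151.4 110.5] 56.3
scene 0.012 0.026 2005 [ 0.4653 -0.2015  0.0199] [[0.389, -0.309, 0.013], [0.56, -0.159, 0.025]] [ 497.5 -229.9] [229.3 175.6] 8.3
```

View pics/top_c.png

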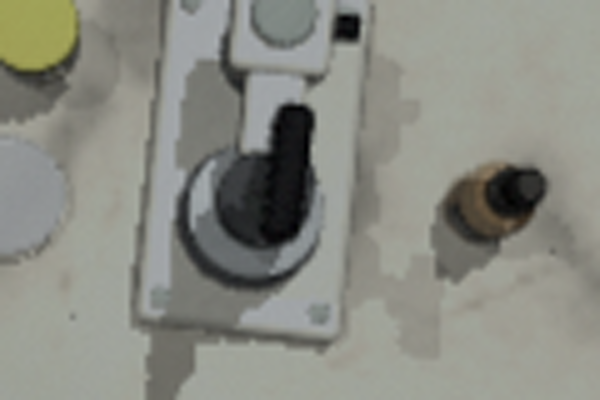

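Bar centre is about (0.443, -0.208) with its top at z≈0.274, and the bar's yaw is about -6.3°. I'll use the half-turned grasp (tool x at 173.7°) to leave joint 6 range for the 74° clockwise turn. I'll rise and go over now.

Request:
apply_moves([
  [0,0,0.04,8.2],
  [0,0,0.04,8.2],
  [0,0,0.04,8.2],
  [0.014,0.02,0,8.2],
  [0.014,0.02,0,8.2],
  [0.014,0.02,0,8.2],
  [0.014,0.02,0,8.2],
  [0.014,0.02,0,8.2],
  [0.014,0.02,0,8.2],
  [0.014,0.02,0,8.2],
], jaw=0.6, newtons=30)

```text
time_s: 1.1
tcp_pos: [0.34, -0.3532, 0.4224]
orientation: [[-0.316, 0.949, -0.0], [0.949, 0.316, 0.0], [0.0, -0.0, -1.0]]
ft_force: [-0.7, 0.1, 0.8]
gripper_width: 0.0562
grip_force: 0.0
```

Request:
apply_moves([
  [0.014,0.02,0,8.2],
  [0.014,0.02,0,8.2],
  [0.014,0.02,0,8.2],
  [0.014,0.02,0,8.2],
  [0.014,0.02,0,8.2],
  [0.014,0.02,0,8.2],
  [0.014,0.02,0,8.2],
  [0.006,0.006,0,8.2],
  [0,0,0,0],
])

```text
time_s: 2.0
tcp_pos: [0.4441, -0.2073, 0.4223]
orientation: [[-0.994, 0.107, -0.001], [0.107, 0.994, 0.0], [0.001, 0.0, -1.0]]
ft_force: [0.8, 0.1, -0.1]
gripper_width: 0.0563
grip_force: 0.0
```

```bash
cat > look.py <<'E'
from station import telemetry, imaging
import cv2,numpy as np,sys
s=telemetry.read_state();d=imaging.get_image("wrist")
R=s["orientation"];p=s["tcp_pos"]
print(s["time_s"],p.round(4),"yaw",np.degrees(np.arctan2(R[1,0],R[0,0])).round(2),s["q"].round(3),s["ft_force"].round(2),s["torque"].round(2))
cv2.imwrite(sys.argv[1],d["img"][:,:,::-1])
K=d["camera_matrix"];C=d["T_tool_cam"];Z=d["range_z"]
v,u=np.mgrid[:400,:640]
P=np.stack([(u-K[0,2])/K[0,0]*Z,(v-K[1,2])/K[1,1]*Z,Z],-1)@C[:3,:3].T+C[:3,3]
W=P@R.T+p
for lo,hi in((.264,.285),(.243,.25)):
    m=(Z>0)&(W[...,2]>lo)&(W[...,2]<hi)&(abs(W[...,0]-.443)<.045)&(abs(W[...,1]+.208)<.03)
    if m.sum()<20: continue
    r=cv2.minAreaRect(W[m][:,:2].astype(np.float32)*1000);print(lo,m.sum(),W[m].mean(0).round(4),np.percentile(W[m][:,2],[5,50,95]).round(4),r)
E
python3 look.py pics/w1.png
```

```text
2.0 [ 0.4441 -0.2073  0.4223] yaw 173.88 [-0.512  0.099  1.487  0.     1.557 -1.976] [ 0.77  0.13 -0.11] [ 0.03 -0.14  0.01]
0.264 938 [ 0.4426 -0.2086  0.2733] [0.2702 0.2738 0.2751] ((443.81109619140625, -208.69540405273438), (14.915482521057129, 48.77909851074219), 83.291259765625)
0.243 88 [ 0.444  -0.2086  0.248 ] [0.2463 0.2481 0.2493] ((444.1818542480469, -208.90147399902344), (23.434322357177734, 14.310938835144043), 84.27098846435547)
```

View pics/w1.png

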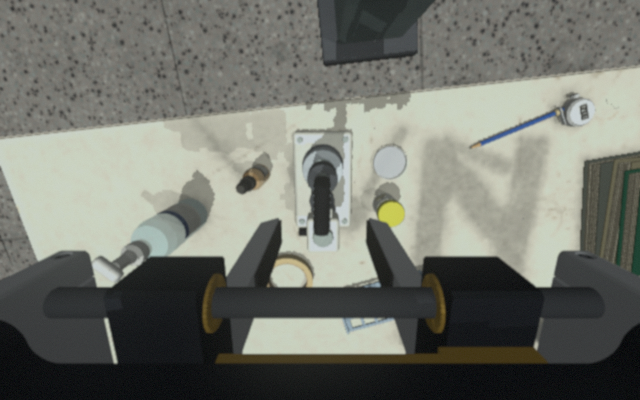

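The wrist view shows the bar centred between the open fingers, around (321,195). It needs only a 1 mm correction before I descend to TCP z 0.348, which keeps the fingertips above the collar, and close.

Request:
apply_moves([
  [-0.0004,-0.0013,-0.03,-0.5],
  [0,0,-0.03,0],
  [0,0,-0.0143,0],
  [0,0,0,0],
  [0,0,0,0],
])

```text
time_s: 2.55
tcp_pos: [0.4431, -0.2099, 0.349]
orientation: [[-0.993, 0.122, 0.0], [0.122, 0.993, -0.0], [-0.0, -0.0, -1.0]]
ft_force: [-0.5, -0.0, 0.7]
gripper_width: 0.056
grip_force: 0.0
```

Request:
apply_moves([
  [0,0,0,0],
  [0,0,0,0],
  [0,0,0,0],
  [0,0,0,0],
  [0,0,0,0],
  [0,0,0,0],
  [0,0,0,0],
  [0,0,0,0],
], jaw=0.05, newtons=30)

```text
time_s: 3.35
tcp_pos: [0.4432, -0.2093, 0.3484]
orientation: [[-0.993, 0.119, 0.0], [0.119, 0.993, 0.0], [-0.0, 0.0, -1.0]]
ft_force: [-0.3, 1.4, 1.4]
gripper_width: 0.0137
grip_force: 30.0
```

```bash
cat > st.py <<'E'
from station import telemetry
import numpy as np
s=telemetry.read_state();R=s["orientation"]
print(s["time_s"],s["tcp_pos"].round(5),"yaw",np.degrees(np.arctan2(R[1,0],R[0,0])).round(2),s["ft_force"].round(2),s["torque"].round(3),s["gripper_width"],s["grip_force"],s["q"].round(3))
E
python3 st.py
```

```text
3.35 [ 0.44322 -0.20933  0.3484 ] yaw 173.16 [-0.34  1.36  1.43] [ 0.331 -0.181  0.088] 0.013733967437696682 30.00033348798752 [-0.516  0.132  1.618  0.     1.392 -1.967]
```

The grip is secure. I'll lower 36 mm, short of the earliest possible contact at 40 mm, and take a force baseline there.

Request:
apply_moves([
  [0,0,-0.009,0],
  [0,0,-0.009,0],
  [0,0,-0.009,0],
  [0,0,-0.009,0],
  [0,0,0,0],
  [0,0,0,0],
  [0,0,0,0],
])

```text
time_s: 4.05
tcp_pos: [0.4432, -0.2094, 0.3125]
orientation: [[-0.993, 0.119, -0.0], [0.119, 0.993, 0.0], [0.0, 0.0, -1.0]]
ft_force: [1.4, 1.6, 0.8]
gripper_width: 0.0142
grip_force: 30.0
```

Request:
apply_moves([
  [0,0,0,0],
])

```text
time_s: 4.15
tcp_pos: [0.4432, -0.2094, 0.3125]
orientation: [[-0.993, 0.119, 0.0], [0.119, 0.993, -0.0], [-0.0, -0.0, -1.0]]
ft_force: [-0.2, 1.9, 1.0]
gripper_width: 0.0142
grip_force: 30.0
```

Request:
apply_moves([
  [0,0,-0.001,0],
  [0,0,-0.001,0],
  [0,0,-0.001,0],
])

```text
time_s: 4.45
tcp_pos: [0.4432, -0.2094, 0.3093]
orientation: [[-0.993, 0.119, 0.0], [0.119, 0.993, -0.0], [-0.0, -0.0, -1.0]]
ft_force: [-0.2, 1.6, 1.5]
gripper_width: 0.0134
grip_force: 30.0
```

Request:
apply_moves([
  [0,0,-0.001,0],
])

```text
time_s: 4.55
tcp_pos: [0.4432, -0.2094, 0.3083]
orientation: [[-0.993, 0.119, 0.0], [0.119, 0.993, 0.0], [-0.0, 0.0, -1.0]]
ft_force: [0.4, 1.9, 1.7]
gripper_width: 0.014
grip_force: 30.0
```

Request:
apply_moves([
  [0,0,-0.001,0],
])

```text
time_s: 4.65
tcp_pos: [0.4432, -0.2094, 0.3073]
orientation: [[-0.993, 0.119, 0.0], [0.119, 0.993, 0.0], [-0.0, 0.0, -1.0]]
ft_force: [0.8, 1.8, 0.4]
gripper_width: 0.0135
grip_force: 30.0
```

Request:
apply_moves([
  [0,0,-0.001,0],
])

```text
time_s: 4.75
tcp_pos: [0.4432, -0.2094, 0.3063]
orientation: [[-0.993, 0.119, 0.0], [0.119, 0.993, -0.0], [-0.0, -0.0, -1.0]]
ft_force: [-0.0, 1.1, 2.6]
gripper_width: 0.0137
grip_force: 30.0
```

Request:
apply_moves([
  [0,0,-0.001,0],
])

```text
time_s: 4.85
tcp_pos: [0.4432, -0.2094, 0.3053]
orientation: [[-0.993, 0.119, 0.0], [0.119, 0.993, -0.0], [-0.0, -0.0, -1.0]]
ft_force: [0.7, 1.2, 1.9]
gripper_width: 0.0139
grip_force: 30.0
```

Request:
apply_moves([
  [0,0,-0.001,0],
])

```text
time_s: 4.95
tcp_pos: [0.4432, -0.2094, 0.3043]
orientation: [[-0.993, 0.119, 0.0], [0.119, 0.993, 0.0], [-0.0, 0.0, -1.0]]
ft_force: [0.6, 1.3, 1.1]
gripper_width: 0.014
grip_force: 30.0
```

Force noise is about ±0.6 N around 1.5 N, and there's no contact yet.

Request:
apply_moves([
  [0,0,-0.001,0],
])

```text
time_s: 5.05
tcp_pos: [0.4432, -0.2094, 0.3033]
orientation: [[-0.993, 0.119, -0.0], [0.119, 0.993, -0.0], [0.0, -0.0, -1.0]]
ft_force: [0.8, 1.6, 1.8]
gripper_width: 0.0137
grip_force: 30.0
```

Request:
apply_moves([
  [0,0,-0.001,0],
])

```text
time_s: 5.15
tcp_pos: [0.4432, -0.2094, 0.3023]
orientation: [[-0.993, 0.119, -0.0], [0.119, 0.993, -0.0], [0.0, -0.0, -1.0]]
ft_force: [0.8, 1.3, 1.6]
gripper_width: 0.0136
grip_force: 30.0
```

Request:
apply_moves([
  [0,0,-0.001,0],
])

```text
time_s: 5.25
tcp_pos: [0.4432, -0.2094, 0.3013]
orientation: [[-0.993, 0.119, 0.0], [0.119, 0.993, 0.0], [-0.0, 0.0, -1.0]]
ft_force: [0.0, 1.0, 1.7]
gripper_width: 0.014
grip_force: 30.0
```

Request:
apply_moves([
  [0,0,-0.001,0],
])

```text
time_s: 5.35
tcp_pos: [0.4432, -0.2094, 0.3003]
orientation: [[-0.993, 0.119, 0.0], [0.119, 0.993, -0.0], [-0.0, -0.0, -1.0]]
ft_force: [0.2, 1.7, 1.9]
gripper_width: 0.0139
grip_force: 30.0
```

Request:
apply_moves([
  [0,0,-0.001,0],
])

```text
time_s: 5.45
tcp_pos: [0.4432, -0.2094, 0.2993]
orientation: [[-0.993, 0.119, 0.0], [0.119, 0.993, 0.0], [-0.0, 0.0, -1.0]]
ft_force: [-0.2, 1.4, 1.9]
gripper_width: 0.0139
grip_force: 30.0
```

Request:
apply_moves([
  [0,0,-0.001,0],
])

```text
time_s: 5.55
tcp_pos: [0.4432, -0.2094, 0.2983]
orientation: [[-0.993, 0.119, 0.0], [0.119, 0.993, -0.0], [-0.0, -0.0, -1.0]]
ft_force: [1.0, 0.7, 2.0]
gripper_width: 0.014
grip_force: 30.0
```

Request:
apply_moves([
  [0,0,-0.001,0],
])

```text
time_s: 5.65
tcp_pos: [0.4432, -0.2094, 0.2973]
orientation: [[-0.993, 0.119, 0.0], [0.119, 0.993, 0.0], [-0.0, 0.0, -1.0]]
ft_force: [-0.2, 0.5, 1.9]
gripper_width: 0.0141
grip_force: 30.0
```

Request:
apply_moves([
  [0,0,-0.001,0],
])

```text
time_s: 5.75
tcp_pos: [0.4432, -0.2094, 0.2963]
orientation: [[-0.993, 0.119, 0.0], [0.119, 0.993, -0.0], [-0.0, -0.0, -1.0]]
ft_force: [0.6, 1.6, 0.8]
gripper_width: 0.0138
grip_force: 30.0
```

Request:
apply_moves([
  [0,0,-0.001,0],
])

```text
time_s: 5.85
tcp_pos: [0.4432, -0.2094, 0.2953]
orientation: [[-0.993, 0.119, -0.0], [0.119, 0.993, -0.0], [0.0, -0.0, -1.0]]
ft_force: [-0.1, 2.4, 1.3]
gripper_width: 0.0137
grip_force: 30.0
```

Request:
apply_moves([
  [0,0,-0.001,0],
])

```text
time_s: 5.95
tcp_pos: [0.4432, -0.2094, 0.2942]
orientation: [[-0.993, 0.119, -0.0], [0.119, 0.993, 0.0], [0.0, 0.0, -1.0]]
ft_force: [-0.1, 2.1, 2.1]
gripper_width: 0.0141
grip_force: 30.0
```

Request:
apply_moves([
  [0,0,-0.001,0],
])

```text
time_s: 6.05
tcp_pos: [0.4432, -0.2094, 0.2933]
orientation: [[-0.993, 0.119, 0.0], [0.119, 0.993, -0.0], [-0.0, -0.0, -1.0]]
ft_force: [0.7, 1.5, 2.4]
gripper_width: 0.014
grip_force: 30.0
```

Request:
apply_moves([
  [0,0,-0.001,0],
])

```text
time_s: 6.15
tcp_pos: [0.4432, -0.2094, 0.2923]
orientation: [[-0.993, 0.119, 0.0], [0.119, 0.993, -0.0], [-0.0, -0.0, -1.0]]
ft_force: [0.7, 2.2, 2.2]
gripper_width: 0.0135
grip_force: 30.0
```

Request:
apply_moves([
  [0,0,-0.001,0],
])

```text
time_s: 6.25
tcp_pos: [0.4432, -0.2094, 0.2913]
orientation: [[-0.993, 0.119, -0.0], [0.119, 0.993, -0.0], [0.0, -0.0, -1.0]]
ft_force: [0.7, 1.3, 1.8]
gripper_width: 0.0137
grip_force: 30.0
```

Request:
apply_moves([
  [0,0,-0.001,0],
])

```text
time_s: 6.35
tcp_pos: [0.4432, -0.2094, 0.2903]
orientation: [[-0.993, 0.119, -0.0], [0.119, 0.993, -0.0], [0.0, -0.0, -1.0]]
ft_force: [1.0, 1.1, 1.2]
gripper_width: 0.0135
grip_force: 30.0
```

Request:
apply_moves([
  [0,0,-0.001,0],
])

```text
time_s: 6.45
tcp_pos: [0.4432, -0.2094, 0.2893]
orientation: [[-0.993, 0.119, 0.0], [0.119, 0.993, -0.0], [-0.0, -0.0, -1.0]]
ft_force: [0.7, 1.1, 2.5]
gripper_width: 0.0136
grip_force: 30.0
```

Request:
apply_moves([
  [0,0,-0.001,0],
])

```text
time_s: 6.55
tcp_pos: [0.4432, -0.2094, 0.2883]
orientation: [[-0.993, 0.119, 0.0], [0.119, 0.993, -0.0], [-0.0, -0.0, -1.0]]
ft_force: [-0.3, 0.7, 2.7]
gripper_width: 0.0135
grip_force: 30.0
```

Request:
apply_moves([
  [0,0,-0.001,0],
])

```text
time_s: 6.65
tcp_pos: [0.4432, -0.2094, 0.2874]
orientation: [[-0.993, 0.119, 0.0], [0.119, 0.993, -0.0], [-0.0, -0.0, -1.0]]
ft_force: [-0.7, 2.1, 4.6]
gripper_width: 0.0135
grip_force: 30.0
```

Request:
apply_moves([
  [0,0,-0.001,0],
])

```text
time_s: 6.75
tcp_pos: [0.4433, -0.2094, 0.2865]
orientation: [[-0.993, 0.119, 0.0], [0.119, 0.993, -0.0], [-0.0, -0.0, -1.0]]
ft_force: [0.1, 0.8, 6.1]
gripper_width: 0.014
grip_force: 30.0
```

Contact. The increments are about 2.7 N and then 4.2 N over baseline. I'll hold and average.

Request:
apply_moves([
  [0,0,0,0],
  [0,0,0,0],
])

```text
time_s: 6.95
tcp_pos: [0.4432, -0.2094, 0.2865]
orientation: [[-0.993, 0.119, 0.0], [0.119, 0.993, -0.0], [-0.0, -0.0, -1.0]]
ft_force: [-0.2, 2.1, 5.5]
gripper_width: 0.0136
grip_force: 30.0
```

Request:
apply_moves([
  [0,0,-0.0004,0],
])

```text
time_s: 7.05
tcp_pos: [0.4433, -0.2094, 0.2863]
orientation: [[-0.993, 0.119, 0.001], [0.119, 0.993, -0.0], [-0.001, -0.0, -1.0]]
ft_force: [-0.2, 2.5, 6.7]
gripper_width: 0.0134
grip_force: 30.0
```

Request:
apply_moves([
  [0,0,0,0],
])

```text
time_s: 7.15
tcp_pos: [0.4432, -0.2094, 0.2862]
orientation: [[-0.993, 0.119, 0.0], [0.119, 0.993, -0.0], [-0.0, -0.0, -1.0]]
ft_force: [-0.9, 1.1, 4.8]
gripper_width: 0.0138
grip_force: 30.0
```

Request:
apply_moves([
  [0,0,0,0],
])

```text
time_s: 7.25
tcp_pos: [0.4433, -0.2094, 0.2862]
orientation: [[-0.993, 0.119, 0.0], [0.119, 0.993, -0.0], [-0.0, -0.0, -1.0]]
ft_force: [0.1, 1.6, 6.2]
gripper_width: 0.0139
grip_force: 30.0
```

Tip force is about 4.3 N. I'll add 0.5 mm, then start turning clockwise.

Request:
apply_moves([
  [0,0,-0.0005,0],
  [0,0,0,0],
])

```text
time_s: 7.45
tcp_pos: [0.4433, -0.2094, 0.2858]
orientation: [[-0.993, 0.119, 0.001], [0.119, 0.993, -0.0], [-0.001, -0.0, -1.0]]
ft_force: [-0.2, 1.9, 6.5]
gripper_width: 0.0138
grip_force: 30.0
```

Request:
apply_moves([
  [0,0,0,-4],
  [0,0,0,-5],
  [0,0,0,-5],
  [0,0,0,-5],
  [0,0,0,-5],
])

```text
time_s: 7.95
tcp_pos: [0.4433, -0.2092, 0.2858]
orientation: [[-0.857, 0.516, 0.001], [0.516, 0.857, 0.0], [-0.0, 0.001, -1.0]]
ft_force: [0.8, 3.8, 6.6]
gripper_width: 0.0138
grip_force: 30.0
```

```bash
python3 st.py
```

```text
7.95 [ 0.44334 -0.2092   0.28577] yaw 148.96 [0.81 3.79 6.55] [ 1.103 -0.251  0.054] 0.013787736493338795 30.01912236213684 [-5.160e-01  1.820e-01  1.708e+00  1.000e-03  1.251e+00 -1.545e+00]
```

Request:
apply_moves([
  [0,0,0,-5],
  [0,0,0,-5],
  [0,0,0,-5],
  [0,0,0,-5],
  [0,0,0,0],
])

```text
time_s: 8.45
tcp_pos: [0.4435, -0.2091, 0.2858]
orientation: [[-0.629, 0.777, 0.001], [0.777, 0.629, 0.001], [-0.0, 0.001, -1.0]]
ft_force: [2.7, 5.3, 5.1]
gripper_width: 0.0141
grip_force: 30.0
```

```bash
python3 st.py
```

```text
8.45 [ 0.4435  -0.20905  0.28582] yaw 128.98 [2.73 5.26 5.05] [ 1.314 -0.515 -0.022] 0.014081743690342851 30.02490520477295 [-5.160e-01  1.820e-01  1.708e+00  1.000e-03  1.251e+00 -1.196e+00]
```

Request:
apply_moves([
  [0,0,0,-5],
  [0,0,0,-5],
  [0,0,0,-5],
  [0,0,0,-4],
  [0,0,0,0],
])

```text
time_s: 8.95
tcp_pos: [0.4437, -0.2089, 0.2858]
orientation: [[-0.342, 0.94, 0.002], [0.94, 0.342, 0.001], [0.0, 0.002, -1.0]]
ft_force: [3.7, 6.1, 4.6]
gripper_width: 0.0135
grip_force: 30.0
```

```bash
python3 st.py
```

```text
8.95 [ 0.44372 -0.20894  0.28583] yaw 110.02 [3.73 6.11 4.62] [ 1.477 -1.059 -0.068] 0.013499169276355867 30.015364587306976 [-0.515  0.182  1.708  0.002  1.251 -0.865]
```

I've turned 63° so far. I'll go on gently to the stop, watching the moment.

Request:
apply_moves([
  [0,0,0,-3],
  [0,0,0,-2],
  [0,0,0,0],
])

```text
time_s: 9.25
tcp_pos: [0.4438, -0.2089, 0.2858]
orientation: [[-0.26, 0.965, 0.002], [0.965, 0.26, 0.001], [0.0, 0.002, -1.0]]
ft_force: [5.7, 6.2, 5.5]
gripper_width: 0.0139
grip_force: 30.0
```

```bash
python3 st.py
```

```text
9.25 [ 0.44377 -0.20892  0.28582] yaw 105.1 [5.69 6.15 5.49] [ 1.464 -1.077 -0.004] 0.013910418530306093 30.013133883476257 [-0.515  0.182  1.708  0.002  1.25  -0.779]
```

Request:
apply_moves([
  [0,0,0,-2],
  [0,0,0,-1],
  [0,0,0,0],
])

```text
time_s: 9.55
tcp_pos: [0.4438, -0.2089, 0.2858]
orientation: [[-0.21, 0.978, 0.002], [0.978, 0.21, 0.001], [0.0, 0.002, -1.0]]
ft_force: [5.3, 6.1, 5.0]
gripper_width: 0.0137
grip_force: 30.0
```

```bash
python3 st.py
```

```text
9.55 [ 0.44381 -0.20892  0.28585] yaw 102.13 [5.28 6.09 5.03] [ 1.568 -1.227  0.079] 0.013736929693486446 30.012904107570648 [-0.515  0.182  1.708  0.002  1.25  -0.728]
```

Request:
apply_moves([
  [0,0,0,-2],
  [0,0,0,0],
  [0,0,0,0],
])

```text
time_s: 9.85
tcp_pos: [0.4438, -0.2089, 0.2858]
orientation: [[-0.176, 0.984, 0.002], [0.984, 0.176, 0.001], [0.0, 0.002, -1.0]]
ft_force: [5.4, 6.6, 4.4]
gripper_width: 0.0141
grip_force: 30.0
```

```bash
python3 st.py
```

```text
9.85 [ 0.44382 -0.20891  0.28583] yaw 100.16 [5.43 6.55 4.39] [ 1.572 -1.256  0.003] 0.014102706669418912 30.011027455329895 [-0.515  0.182  1.708  0.002  1.25  -0.693]
```

73° turned in all, which is at or near the stop. I'll release and rise.

Request:
apply_moves([
  [0,0,0,0],
  [0,0,0,0],
  [0,0,0,0],
  [0,0,0,0],
  [0,0,0,0],
  [0,0,0,0],
], jaw=0.55)

```text
time_s: 10.45
tcp_pos: [0.4432, -0.2094, 0.2854]
orientation: [[-0.176, 0.984, -0.0], [0.984, 0.176, -0.0], [-0.0, -0.0, -1.0]]
ft_force: [-0.7, 0.1, -0.9]
gripper_width: 0.0518
grip_force: 0.0
```

Request:
apply_moves([
  [0,0,0.01,0],
  [0,0,0.02,0],
  [0,0,0.03,0],
  [0,0,0.03,0],
  [0,0,0.03,0],
  [0,0,0,0],
  [0,0,0,0],
])

```text
time_s: 11.15
tcp_pos: [0.4431, -0.2093, 0.4059]
orientation: [[-0.176, 0.984, 0.001], [0.984, 0.176, -0.0], [-0.001, 0.001, -1.0]]
ft_force: [-0.3, 0.0, -1.3]
gripper_width: 0.0513
grip_force: 0.0
```

```bash
sed -i 's/((.264,.285),(.243,.25))/((.204,.225),)/' look.py; python3 look.py pics/w2.png
```

```text
11.15 [ 0.4431 -0.2093  0.4059] yaw 100.16 [-0.516  0.103  1.519  0.     1.518 -0.693] [-0.29  0.03 -1.29] [-0.01 -0.11  0.01]
0.204 684 [ 0.4442 -0.2075  0.211 ] [0.2081 0.2113 0.2128] ((444.53717041015625, -208.9691162109375), (14.943000793457031, 49.90982437133789), 9.800402641296387)
```

View pics/w2.png

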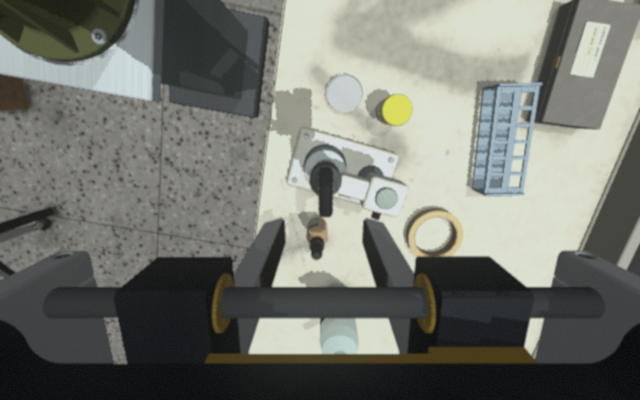

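The wrist view shows the bar turned crosswise at (326,190), still lowered by about 62.5 mm, with its yaw at 99.8° (73° turned). The dish, jar and dropper are in place and nothing touches the gauge.

```bash
python3 -c "
from station import env
print(env.sign_off())"
```

```text
the job is handed in; nothing more can be done
None
```

The job is handed in, though the sign-off returned no verdict: the spindle stands about 62.5 mm down, the bar is turned about 73° clockwise (past 1.0 rad) and the slide is holding, with an estimated 4–5 N on the tip before release (perhaps 1 N less now), the gripper clear and the bystanders apparently undisturbed.

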